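# Wind the lubricator and hold its piston rod at the fill mark

## Robot

A 6-joint arm with a two-finger parallel gripper is mounted at the origin on a cart in front of the work surface, level with it; the furniture and walls round the work are solid. World frame = base frame: x ahead of the robot, y to its left, z up, the work surface at z = 0. Lengths are in m, angles in degrees, forces in N, time in s.
With the tool pointing down it reaches from about 0.25 to 0.725 m from the base axis. Payload 9.7 kg.
Tool frame: the origin (TCP) lies midway between the tips of the shut fingers; the grasp point (between the pads) lies 19 mm behind it; z points along the fingers, y is the line along which they close (so a half turn about z gives the same grasp; the last joint's range is limited). The gripper opens to 85 mm and grips with 20 to 120 N. Pads are 22 mm wide; open, the fingers measure 114 mm over their backs; the gripper's body (76 mm by 85 mm) begins 54 mm behind the grasp point. The pads swing forward as they close: fully open they stand 13 mm farther back than shut.
Start: joints at [71.849, 4.979, 10.078, 95.1, 0, 90], TCP at [0.171, 0.523, 0.209] pointing down, gripper open.
Joint ranges: [-179.16, 179.16], [-48.56, 103.87], [-65.8, 70.77], [-126.05, 130.52], [-82.76, 87.17], [-180, 180]. Speed limits (degrees/s): [127.2, 127.2, 147.25, 180, 180, 180].

## Interface

Orientations are given as [roll, pitch, yaw] about the fixed x, y, z axes, in that order (R = Rz(yaw) Ry(pitch) Rx(roll)).
In Python, from station import robot gives the robot as it stands.
- The arm moves only by the tool jog_arm, never from a script. Its arguments are lists of equal length, an entry for each row: "claw": the closure, from 0 (fully open) to 1 (shut); "linear": the shift along the tool's x, y, z as a fraction of full scale, a list of three; "yaw": the turn about the tool's z as a fraction of full scale. A call has 1 to 8 rows; each row shifts and turns the commanded pose from where the row before left it, along the tool's axes as they then stand; what a row does not reach is not made up. Full scale, the value 1, is 0.3 m for a shift and 90 degrees for a turn. A row lasts 1/12 s, in which the tool goes at most 41.7 mm and 7.16 degrees, less where a joint would pass 70% of its speed; a pose out of reach is approached as far as the arm can. A call with a number of a shift or a turn outside -1 to 1 is refused whole. A call with a gripper value outside its range is refused whole. The fingers move at their own pace and stop on an object; "newtons" is the grip in N (left out, the last holds). Time passes only in rows, so rows that do not move let the fingers close. It gives the time, the measured TCP pose, the force, the opening and the grip force at its end, in the units of the state.
- robot.sense(): the state, without advancing time (a new reading comes with each control period).
- robot.get_image(name): name is "scene" or "top" or "wrist"; returns a dict with "color" (384x512x3 uint8, red, green, blue), "range_z" (384x512 float32, m along the optical axis (not along the pixel's ray), 0 where there is no reading), "camera_matrix" (3x3 intrinsics, pixels), "rvec" (rotation vector, rad) and "tvec" (3), from world to camera coordinates, as OpenCV has them. Camera axes: x right, y down, z forward; pixel columns grow to the right and rows downward; lengths in m; the calibration is good to about 2 mm. A picture is of the moment at which its call begins.
- robot.finish_job(): hands the job in; it is judged then, once.
The state is a dict: "time": time; "joint_positions": joint angles; "qd": joint speeds; "tau": joint torques, N m; "position": TCP position; "eef_rot": TCP orientation; "force": force on the tool from outside, world axes, zero at the start; "wrist_torque": the same for the moment, N m; "opening": finger opening in m; "grasp_force": force on a finger pad.
Only numpy, scipy, OpenCV 4.12 (cv2) and the standard library are available. Lean on these libraries where they do the work, as an engineer would, in place of code of your own. Each camera call takes 0.05 s, during which the arm holds its last target. There are 200 camera calls.

## Task

Get the spring-driven lubricator ready for filling: first wind its key clockwise, gripping afresh as needed, until it comes to its stop. Then take hold of the piston rod's knob and draw it straight out along its slanting bore by 40 mm, so that the groove round the rod is level with the top of the guide block; do not wrench it sideways in the bore or pull it right out. Finish while still holding the rod still at that mark, and leave the jar, tape roll and wrench on the worktop where they are.

Things in the scene. Friction and masses are not known exactly. Their poses are not given: they have to be found in the camera images.
- lubricator: Fixed spring-driven lubricator, steel base 220 (x) x 90 (y) x 12 mm; origin at its underside's centre, z up. A round grey drum at x 55 mm, 86 mm across, top 70 mm up, carries the winding key; near its -x end (the robot's side) an aluminium guide block, 50 x 50 x 80 mm, leans 20 degrees from vertical toward -x and holds the piston rod. Key axis and rod knob are about 140 mm apart.
- key (a joint): Winding angle of the key (rad): grows as the key is turned clockwise seen from above, about a vertical axis; stop at 2.6. It starts between 0 and 0.45. It needs 0.08 to 0.14 N m to turn and stays where it is left.
- key_bow (a point): Centre of the key's flat upright brass bow, 42 mm wide along this frame's x, 8 mm thick along y, 28 mm high along z; it lies on the turning axis, 106 mm above the worktop, with 22 mm free below the bow down to the 70 mm high drum top (a shank 16 mm and less across is there). The frame turns with the key.
- bore_mouth (a point): Centre of the bore's mouth in the upper face of the guide block, about 109 mm above the worktop; z points out along the slanting bore axis, y is level. The bore is 19.5 mm wide and goes through the 80 mm deep block.
- rod: Loose steel piston rod, 0.25 to 0.5 kg; falls back into the bore when released. Origin at the underside of its collar (26 mm across, 4 thick), which rests on the guide block at the start; z points out along the rod. Below: shank 18 mm across, 72 mm long, in the bore. Above the collar: neck 14 mm across, 28 mm long, then the knob.
- rod_knob (a point): Centre of the rod's knob, a cylinder 28 mm across and 20 mm high, 42 mm out from the collar's underside along the rod; z points out along the rod. The bare neck below the knob leaves 28 mm between the collar and the knob.
- rod_mark (a point): Centre of the dark groove round the shank, 40 mm below the collar's underside on the rod's axis; inside the bore at the start, it comes level with bore_mouth when the rod has been drawn out 40 mm.
- jar: Bystander: loose sample jar, 55 mm across, 60 mm high, standing to the right of the lubricator; origin under its centre.
- tape: Bystander: roll of tape lying flat farther right, 98 mm across, 25 mm high; origin under its centre.
- spanner: Bystander: small wrench lying flat between the jar and the tape roll, 137 (along its x) x 30 x 8 mm; origin under its centre.

How it is judged:
By the outcome, as a careful person would: the job done as asked, in the order asked, and still so for the second after the job is handed in, while the arm keeps its last pose, push and grip.
It also fails if it takes over 56 s, if anything falls off the work surface, if the arm or the gripper's body presses on something with over 40 N, if the wrist force passes 120 N, or if a joint passes its speed limit or range.

## Working session

There is one attempt and no reset: what is moved stays moved. The work goes in short steps, Python scripts to look and compute and a tool call to move; the robot and the scene stay as the last step left them, time stands still between calls to the robot, and variables do not carry over. Pictures are saved under pics/ and viewed, at most 10 in all, crops included, and the job is handed in when it is done.

Besides the shell and the picture viewer there is one more tool, called as name([rows], argument=value, ...), one row to a line, values as JSON. jog_arm: Moves the arm, as the interface text tells. Shift numbers are shares of 0.3 m and turn numbers shares of 90 degrees, none past 1 either way. Its arguments: {"type":"object","properties":{"claw":{"type":"array","items":{"type":"number"}},"linear":{"type":"array","items":{"type":"array","items":{"type":"number"}}},"yaw":{"type":"array","items":{"type":"number"}},"newtons":{"type":"number"}},"required":["claw","linear","yaw"]}

```bash
ls; mkdir -p pics
cat > h.py <<'E'
import numpy as np, cv2
from station import robot
def cloud(d):
    K=d["camera_matrix"];Z=d["range_z"];R=cv2.Rodrigues(np.array(d["rvec"]))[0];t=np.array(d["tvec"]).ravel()
    v,u=np.indices(Z.shape)
    P=np.stack([(u-K[0][2])/K[0][0]*Z,(v-K[1][2])/K[1][1]*Z,Z],-1)
    W=(P-t)@R
    W[Z==0]=np.nan
    return W
E
python3 - <<'E'
from h import *
for n in ("scene","top"):
    d=robot.get_image(n); d["W"]=cloud(d)
    cv2.imwrite(f"pics/{n}0.png",d["color"][...,::-1]); np.savez(f"{n}0.npz",W=d["W"],c=d["color"])
print(robot.sense())
E
```

```text
pics
{'time': 0.1, 'joint_positions': array([ 7.18489606e+01,  5.00938008e+00,  1.00391700e+01,  9.51008527e+01,
       -1.60534830e-03,  8.99985471e+01]), 'qd': array([ 0.06871321, -0.07391547,  0.05498522, -0.00512493, -0.00233258,
       -0.0686409 ]), 'tau': array([-1.58659100e-04, -5.21560264e+01,  4.65652478e+01,  1.61519361e-02,
       -1.12270649e-05, -2.39679785e-06]), 'position': array([0.17127115, 0.52240072, 0.20874184]), 'eef_rot': array([-1.79928937e+02,  1.60354505e-03,  1.61850415e+02]), 'force': array([ 0.07336129, -0.04683815,  0.58992617]), 'wrist_torque': array([ 0.03250301, -0.05092405, -0.0226614 ]), 'grasp_force': 0.0, 'opening': 0.08532860604258186}
```

View pics/top0.png

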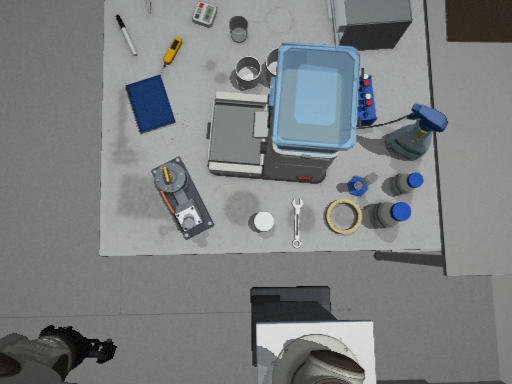

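View pics/scene0.png

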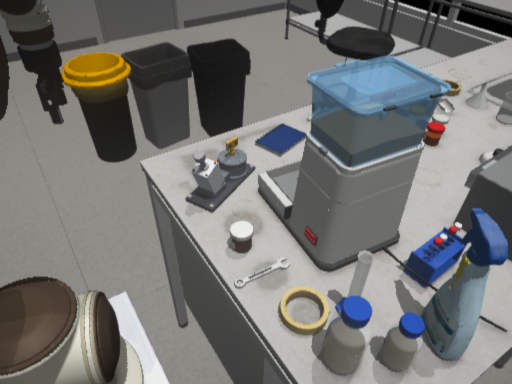

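Top view: the drum and brass key are at about (170,177), with the rod knob and block near (187,214). The jar is at (263,222), the wrench at (297,222) and the tape at (344,216). Now I'll measure positions from the depth.

Run:
```python
from h import *
z=np.load("top0.npz");W=z["W"];c=z["c"].astype(int)
s=np.s_[150:245,145:220]
w=W[s].reshape(-1,3);cc=c[s].reshape(-1,3)
def rect(m,n):
    p=w[m];r=cv2.minAreaRect(p[:,:2].astype(np.float32));print(n,len(p),p.mean(0).round(4),"rect",np.round(r[0],4),np.round(r[1],4),round(r[2],1),"zmax",p[:,2].max().round(4))
rect((w[:,2]>.006)&(w[:,2]<.02),"base")
br=(cc[:,0]>cc[:,2]+60)&(w[:,2]>.085)
rect(br,"brass")
rect((w[:,2]>.06)&(w[:,2]<.076),"drum")
rect((w[:,2]>.128),"knob hi")
for p,q in zip(w[br],cc[br]):print(p.round(4),q)
m=w[:,2]>.125
for p,q in zip(w[m],cc[m]):print("k",p.round(4),q)
z=np.load("scene0.npz");W=z["W"];c=z["c"].astype(int)
s=np.s_[125:215,180:265];w=W[s].reshape(-1,3);cc=c[s].reshape(-1,3)
br=(cc[:,0]>cc[:,2]+60)&(w[:,2]>.085)
rect(br,"sc brass")
m=w[:,2]>.128;rect(m&~br,"sc knob");
rect((w[:,2]>.066)&(w[:,2]<.074),"sc drumtop")
big=np.concatenate
im=np.load("scene0.npz")["c"][125:215,180:265,::-1]; im2=np.load("top0.npz")["c"][150:245,145:220,::-1]
cv2.imwrite("pics/c.png",np.hstack([cv2.resize(im,(400,480),interpolation=2),cv2.resize(im2,(379,480),interpolation=2)]))
```

```text
base 976 [0.4825 0.3372 0.0115] rect [0.5016 0.3601] [0.2111 0.2598] 87.4 zmax 0.02
brass 56 [0.5475 0.3797 0.1163] rect [0.5484 0.3804] [0.0393 0.0075] 13.6 zmax 0.1233
drum 700 [0.5448 0.37   0.0651] rect [0.5487 0.34  ] [0.1566 0.1812] 68.2 zmax 0.0756
knob hi 111 [0.4204 0.3176 0.1567] rect [0.4203 0.318 ] [0.0275 0.0273] 88.7 zmax 0.1652
[0.5666 0.3886 0.1141] [166 137  76]
[0.5658 0.3852 0.1181] [214 181  72]
[0.5661 0.3831 0.1158] [197 160  64]
[0.5631 0.3877 0.1188] [168 140  79]
[0.5627 0.3847 0.1207] [211 170  73]
[0.5629 0.3824 0.1193] [208 165  69]
[0.5637 0.3807 0.1148] [118  95  44]
[0.5602 0.3848 0.1201] [192 155  71]
[0.5596 0.3816 0.1233] [211 169  65]
[0.5609 0.3806 0.1154] [137 110  49]
[0.5581 0.3854 0.1173] [178 142  59]
[0.5571 0.3817 0.1229] [219 184  74]
[0.5583 0.3806 0.1157] [169 139  54]
[0.5554 0.3852 0.1182] [168 133  60]
[0.5548 0.3821 0.1211] [215 184  75]
[0.5547 0.3795 0.1212] [195 161  63]
[0.5568 0.3792 0.1091] [108  89  40]
[0.5528 0.3852 0.118 ] [161 131  64]
[0.5521 0.3819 0.1217] [208 168  67]
[0.552  0.3793 0.1223] [208 165  68]
[0.5529 0.3779 
[... 5188 characters left out ...]
]
k [0.4093 0.324  0.1549] [145 147 152]
k [0.4093 0.3218 0.1528] [147 147 154]
k [0.4092 0.3191 0.1548] [151 149 158]
k [0.4091 0.3166 0.1555] [146 146 150]
k [0.4091 0.3144 0.1536] [148 148 156]
k [0.4091 0.312  0.1528] [150 151 159]
k [0.4091 0.3097 0.1519] [101 101 106]
k [0.4069 0.322  0.1518] [103 101 105]
k [0.4069 0.3197 0.1509] [116 115 122]
k [0.4066 0.3165 0.1562] [109 112 116]
k [0.4068 0.3147 0.1515] [124 125 131]
sc brass 57 [0.5471 0.3781 0.1137] rect [0.5478 0.3786] [0.0381 0.0063] 13.6 zmax 0.1216
sc knob 136 [0.419  0.3131 0.1528] rect [0.4188 0.3161] [0.0252 0.0293] 35.7 zmax 0.1642
sc drumtop 239 [0.5212 0.3611 0.0687] rect [0.4979 0.3606] [0.1733 0.0785] 19.8 zmax 0.0739
```

View pics/c.png

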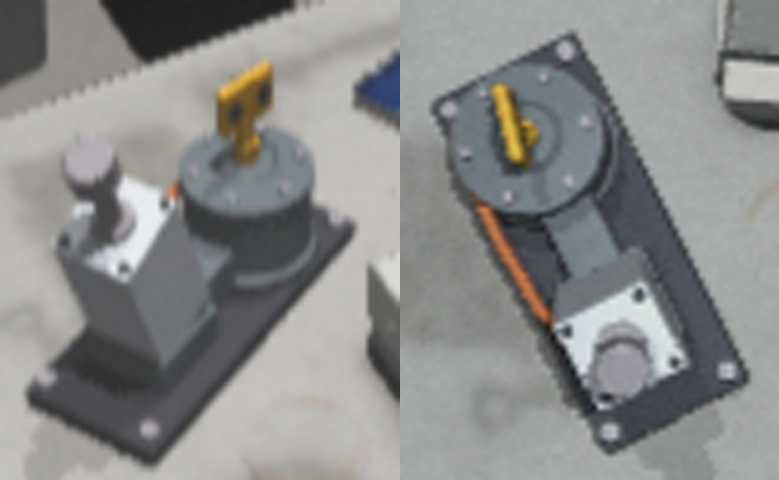

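jog_arm([
  [-0.12, -0.006, 0],
  [-0.12, -0.006, 0],
  [-0.12, -0.006, 0],
  [-0.12, -0.006, 0],
  [-0.12, -0.006, 0],
  [-0.12, -0.006, 0],
  [-0.12, -0.006, 0],
  [-0.12, -0.006, 0],
], claw=[0.3, 0.3, 0.3, 0.3, 0.3, 0.3, 0.3, 0.3], yaw=[0, 0, 0, 0, 0, 0, 0, 0], newtons=40)

```text
time: 0.77
position: [0.442, 0.4182, 0.2091]
eef_rot: [-180.0, -0.0, 161.8]
force: [-0.1, 1.7, 0.4]
opening: 0.0599
grasp_force: 0.0
```

jog_arm([
  [-0.11, -0.004, 0],
  [-0.11, -0.004, 0],
  [0, 0, 0],
  [0, 0, 0],
  [0, 0, 0],
  [0, 0, 0],
  [0, 0, 0],
  [0, 0, 0],
], claw=[0.3, 0.3, 0.3, 0.3, 0.3, 0.3, 0.3, 0.3], yaw=[0, 0, -0.075, -0.075, -0.075, -0.075, -0.06, 0])

```text
time: 1.43
position: [0.5025, 0.3963, 0.2088]
eef_rot: [-180.0, -0.0, -165.5]
force: [0.8, -0.8, -0.0]
opening: 0.0598
grasp_force: 0.0
```

```bash
cat >> h.py <<'E'
from scipy.spatial.transform import Rotation as Ro
def toolmove(target):
    s=robot.sense();R=Ro.from_euler("xyz",s["eef_rot"],degrees=True).as_matrix()
    return R.T@(np.array(target)-s["position"])/0.3
E
python3 - <<'E'
from h import *
d=robot.get_image("wrist");W=cloud(d);c=d["color"].astype(int)
cv2.imwrite("pics/w1.png",d["color"][...,::-1]);np.savez("w1.npz",W=W,c=d["color"])
br=(c[...,0]>c[...,2]+60)&(W[...,2]>.085)&(W[...,2]<.13)&(np.hypot(W[...,0]-.548,W[...,1]-.38)<.04)
p=W[br]
for lo in (.085,.112,.115,.117):
    q=p[p[:,2]>lo]
    if len(q)>9: r=cv2.minAreaRect(q[:,:2].astype(np.float32));print(lo,len(q),q.mean(0).round(4),np.round(r[0],4),np.round(r[1],4),r[2])
print(robot.sense()["joint_positions"].round(1), toolmove([.5477,.3798,.209]))
E
```

```text
0.085 301 [0.5466 0.3813 0.1185] [0.547  0.3818] [0.0404 0.0079] 13.073363304138184
0.112 300 [0.5466 0.3813 0.1185] [0.5471 0.3813] [0.0404 0.0069] 13.079656600952148
0.115 300 [0.5466 0.3813 0.1185] [0.5471 0.3813] [0.0404 0.0069] 13.079656600952148
0.117 273 [0.5469 0.3811 0.1188] [0.5471 0.3813] [0.0404 0.0069] 13.079656600952148
[38.3 18.  25.2 97.2  0.  24.1] [-0.13290436 -0.09020596 -0.00040584]
```

View pics/w1.png

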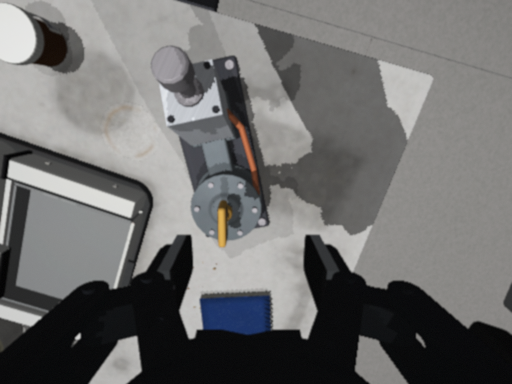

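The bow is centred at (0.547, 0.381) at 13° yaw; in the wrist view it is at pixel (222,225). I'll move over it, descend and grip.

jog_arm([
  [-0.066, -0.044, 0],
  [-0.066, -0.044, 0],
  [0, 0, 0],
  [0, 0, 0.1],
  [0, 0, 0.1],
  [0, 0, 0.1],
  [0, 0, 0.095],
  [0, 0, 0],
], claw=[0.3, 0.3, 0.3, 0.3, 0.3, 0.3, 0.3, 0.3], yaw=[0, 0, 0.014, 0, 0, 0, 0, 0])

```text
time: 2.15
position: [0.5446, 0.3789, 0.084]
eef_rot: [-179.8, -0.5, -167.2]
force: [-0.3, -2.2, -1.7]
opening: 0.0593
grasp_force: 0.0
```

jog_arm([
  [0, 0, 0],
  [0, 0, 0],
  [0, 0, 0],
  [0, 0, 0],
  [0, 0, 0],
  [0, 0, 0],
  [0, 0, 0],
  [0, 0, 0],
], claw=[1, 1, 1, 1, 1, 1, 1, 1], yaw=[0, 0, 0, 0, 0, 0, 0, 0], newtons=40)

```text
time: 2.82
position: [0.5481, 0.3814, 0.0932]
eef_rot: [179.9, 0.2, -167.0]
force: [-0.3, 1.3, 6.8]
opening: 0.0061
grasp_force: 41.1
```

jog_arm([
  [0, 0, 0],
  [0, 0, 0],
  [0, 0, 0],
  [0, 0, 0],
  [0, 0, 0],
  [0, 0, 0],
  [0, 0, 0],
  [0, 0, 0],
], claw=[1, 1, 1, 1, 1, 1, 1, 1], yaw=[0.03, 0.04, 0.04, 0.04, 0.04, 0.04, 0.04, 0])

```text
time: 3.48
position: [0.5481, 0.3812, 0.0932]
eef_rot: [179.9, 0.1, 168.5]
force: [-0.3, 1.2, 7.2]
opening: 0.0062
grasp_force: 41.0
```

Run:
```python
from h import *
s=robot.sense();print({k:np.round(s[k],3) for k in("time","position","eef_rot","force","wrist_torque","opening","grasp_force","joint_positions")})
d=robot.get_image("wrist");cv2.imwrite("pics/w2.png",d["color"][...,::-1])
```

```text
{'time': np.float64(3.483), 'position': array([0.548, 0.381, 0.093]), 'eef_rot': array([1.79854e+02, 1.31000e-01, 1.68453e+02]), 'force': array([-0.305,  1.237,  7.217]), 'wrist_torque': array([0.063, 0.12 , 0.015]), 'opening': np.float64(0.006), 'grasp_force': np.float64(41.047), 'joint_positions': array([3.4812e+01, 2.0357e+01, 1.5330e+01, 8.4777e+01, 5.0000e-03,
       4.6358e+01])}
```

View pics/w2.png

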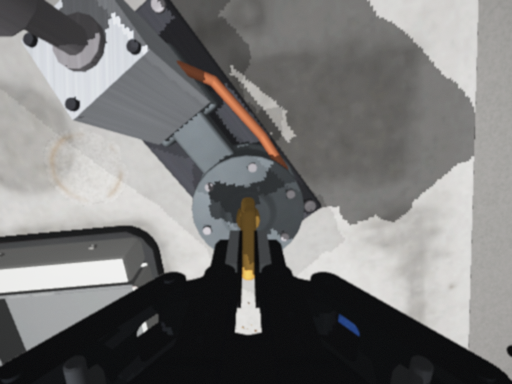

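The key sits squarely between the pads at pixel (250,235) and turned with them. I'll keep winding.

jog_arm([
  [0, 0, 0],
  [0, 0, 0],
  [0, 0, 0],
  [0, 0, 0],
  [0, 0, 0],
  [0, 0, 0],
  [0, 0, 0],
  [0, 0, 0],
], claw=[1, 1, 1, 1, 1, 1, 1, 1], yaw=[0.05, 0.06, 0.06, 0.06, 0.06, 0.06, 0.06, 0.05])

```text
time: 4.2
position: [0.548, 0.3809, 0.0932]
eef_rot: [179.8, 0.0, 127.0]
force: [-1.2, -2.2, 7.1]
opening: 0.0063
grasp_force: 41.2
```

jog_arm([
  [0, 0, 0],
  [0, 0, 0],
  [0, 0, 0],
  [0, 0, 0],
  [0, 0, 0],
  [0, 0, 0],
  [0, 0, 0],
  [0, 0, 0],
], claw=[1, 1, 1, 1, 1, 1, 1, 1], yaw=[0.06, 0.06, 0.06, 0.06, 0.06, 0.06, 0.04, 0.04])

```text
time: 4.87
position: [0.5476, 0.3808, 0.0932]
eef_rot: [179.9, -0.1, 87.5]
force: [-2.6, -1.6, 7.9]
opening: 0.006
grasp_force: 41.3
```

Run:
```python
from h import *
s=robot.sense();print({k:np.round(s[k],3) for k in("time","position","eef_rot","force","wrist_torque","opening","grasp_force","joint_positions","tau")})
```

```text
{'time': np.float64(4.867), 'position': array([0.548, 0.381, 0.093]), 'eef_rot': array([ 1.79898e+02, -7.80000e-02,  8.74980e+01]), 'force': array([-2.642, -1.609,  7.949]), 'wrist_torque': array([-0.416,  0.746,  0.163]), 'opening': np.float64(0.006), 'grasp_force': np.float64(41.279), 'joint_positions': array([3.48110e+01, 2.03400e+01, 1.53160e+01, 8.48470e+01, 1.00000e-03,
       1.27314e+02]), 'tau': array([ -0.394, -63.829,  44.436,  -1.653,  -0.085,  -0.994])}
```

jog_arm([
  [0, 0, 0],
  [0, 0, 0],
  [0, 0, 0],
  [0, 0, 0],
  [0, 0, 0],
], claw=[1, 1, 1, 1, 1], yaw=[0.04, 0.04, 0.04, 0.04, 0.04])

```text
time: 5.28
position: [0.5475, 0.3808, 0.0932]
eef_rot: [179.9, -0.1, 69.5]
force: [-3.5, -1.7, 8.6]
opening: 0.0063
grasp_force: 41.3
```

```bash
cat > st.py <<'E'
from h import *
s=robot.sense();print({k:np.round(s[k],3).tolist() for k in("time","position","eef_rot","force","wrist_torque","opening","grasp_force","joint_positions","tau")})
E
python3 st.py
```

```text
{'time': 5.283, 'position': [0.547, 0.381, 0.093], 'eef_rot': [179.947, -0.097, 69.513], 'force': [-3.486, -1.732, 8.641], 'wrist_torque': [-0.417, 0.904, 0.17], 'opening': 0.006, 'grasp_force': 41.312, 'joint_positions': [34.815, 20.341, 15.311, 84.861, 0.012, 145.303], 'tau': [-0.752, -63.685, 44.562, -1.911, -0.237, -1.102]}
```

jog_arm([
  [0, 0, 0],
  [0, 0, 0],
  [0, 0, 0],
  [0, 0, 0],
], claw=[1, 1, 1, 1], yaw=[0.03, 0.03, 0.03, 0.03])

```text
time: 5.62
position: [0.5474, 0.3808, 0.0933]
eef_rot: [180.0, -0.1, 58.8]
force: [-4.7, -2.0, 8.5]
opening: 0.0059
grasp_force: 41.3
```

```bash
python3 st.py
```

```text
{'time': 5.617, 'position': [0.547, 0.381, 0.093], 'eef_rot': [179.972, -0.108, 58.759], 'force': [-4.681, -2.046, 8.465], 'wrist_torque': [-0.353, 0.925, 0.187], 'opening': 0.006, 'grasp_force': 41.323, 'joint_positions': [34.819, 20.335, 15.312, 84.866, 0.019, 156.06], 'tau': [-0.99, -63.627, 44.614, -2.016, -0.342, -0.79]}
```

jog_arm([
  [0, 0, 0],
  [0, 0, 0],
  [0, 0, 0],
], claw=[1, 1, 1], yaw=[0.02, 0.02, 0.02])

```text
time: 5.87
position: [0.5473, 0.3809, 0.0932]
eef_rot: [180.0, -0.1, 53.4]
force: [-4.2, -2.5, 8.6]
opening: 0.0062
grasp_force: 44.2
```

```bash
python3 st.py
```

```text
{'time': 5.867, 'position': [0.547, 0.381, 0.093], 'eef_rot': [179.983, -0.105, 53.428], 'force': [-4.164, -2.526, 8.647], 'wrist_torque': [-0.348, 0.938, 0.575], 'opening': 0.006, 'grasp_force': 44.153, 'joint_positions': [34.823, 20.339, 15.31, 84.866, 0.018, 161.395], 'tau': [-1.26, -63.656, 44.606, -1.97, -0.281, -0.046]}
```

jog_arm([
  [0, 0, 0],
  [0, 0, 0],
  [0, 0, 0],
], claw=[1, 1, 1], yaw=[0.02, 0.02, 0])

```text
time: 6.12
position: [0.5473, 0.3809, 0.0932]
eef_rot: [180.0, -0.1, 49.8]
force: [-3.5, -1.7, 7.8]
opening: 0.0063
grasp_force: 53.3
```

```bash
python3 st.py
```

```text
{'time': 6.117, 'position': [0.547, 0.381, 0.093], 'eef_rot': [179.986, -0.105, 49.844], 'force': [-3.502, -1.723, 7.837], 'wrist_torque': [-0.469, 0.893, 0.918], 'opening': 0.006, 'grasp_force': 53.284, 'joint_positions': [34.828, 20.339, 15.31, 84.867, 0.013, 164.985], 'tau': [-1.382, -63.606, 44.581, -1.983, -0.213, 1.386]}
```

The torque climbed to 0.9 N m after about 140°, so the key is on its stop. I'll release, rise and turn back for the rod.

jog_arm([
  [0, 0, 0],
  [0, 0, 0],
  [0, 0, 0],
  [0, 0, 0],
  [0, 0, -0.11],
  [0, 0, -0.12],
  [0, 0, -0.12],
  [0, 0, -0.12],
], claw=[0.3, 0.3, 0.3, 0.3, 0.3, 0.3, 0.3, 0.3], yaw=[0, 0, 0, 0, 0, 0, 0, 0])

```text
time: 6.78
position: [0.5471, 0.3802, 0.2334]
eef_rot: [180.0, 0.0, 49.9]
force: [0.4, 1.5, 0.8]
opening: 0.0596
grasp_force: 0.0
```

jog_arm([
  [0, 0, 0],
  [0, 0, 0],
  [0, 0, 0],
  [0, 0, 0],
  [0, 0, 0],
  [0, 0, 0],
  [0, 0, 0],
  [0, 0, 0],
], claw=[0.3, 0.3, 0.3, 0.3, 0.3, 0.3, 0.3, 0.3], yaw=[-0.075, -0.075, -0.075, -0.075, -0.075, -0.075, -0.075, -0.075])

```text
time: 7.45
position: [0.5475, 0.3805, 0.2317]
eef_rot: [-180.0, 0.0, 104.2]
force: [0.1, 0.3, -0.1]
opening: 0.0599
grasp_force: 0.0
```

jog_arm([
  [0, 0, 0],
  [0, 0, 0],
  [0, 0, 0],
  [0, 0, 0],
  [0, 0, 0],
  [0, 0, 0],
  [0, 0, 0],
  [0, 0, 0],
], claw=[0.3, 0.3, 0.3, 0.3, 0.3, 0.3, 0.3, 0.3], yaw=[-0.075, -0.075, -0.075, -0.075, -0.075, -0.075, -0.075, -0.075])

```text
time: 8.12
position: [0.5475, 0.3805, 0.2317]
eef_rot: [-180.0, -0.0, 158.2]
force: [0.6, 0.1, -1.4]
opening: 0.0594
grasp_force: 0.0
```

jog_arm([
  [0, 0, 0],
  [0, 0, 0],
  [0, 0, 0],
  [0, 0, 0],
  [0, 0, 0],
  [0, 0, 0],
  [0, 0, 0],
  [0, 0, 0],
], claw=[0.3, 0.3, 0.3, 0.3, 0.3, 0.3, 0.3, 0.3], yaw=[-0.075, -0.075, -0.075, -0.075, -0.075, -0.075, -0.075, 0])

```text
time: 8.78
position: [0.5475, 0.3805, 0.2317]
eef_rot: [-180.0, -0.0, -154.6]
force: [-0.1, -0.3, 0.5]
opening: 0.0598
grasp_force: 0.0
```

```bash
cat > m.py <<'E'
from h import *
import sys
def meas(n):
    d=robot.get_image(n);W=cloud(d);c=d["color"].astype(int)
    cv2.imwrite(f"pics/{n}_{sys.argv[1]}.png",d["color"][...,::-1]);np.savez(f"{n}_{sys.argv[1]}.npz",W=W,c=d["color"])
    near=lambda x,y,r:np.hypot(W[...,0]-x,W[...,1]-y)<r
    br=(c[...,0]>c[...,2]+60)&(W[...,2]>.112)&(W[...,2]<.13)&near(.547,.381,.03)
    if br.sum()>9:r=cv2.minAreaRect(W[br][:,:2].astype(np.float32));print(n,"bow",br.sum(),np.round(r[0],4),np.round(r[1],4),r[2])
    def plane(m,nm):
        p=W[m]
        for _ in range(4):
            ctr=p.mean(0);nn=np.linalg.svd(p-ctr,full_matrices=False)[2][2];nn*=np.sign(nn[2]);p=p[abs((p-ctr)@nn)<.004]
        r=cv2.minEnclosingCircle(p[:,:2].astype(np.float32));q=cv2.minAreaRect(p[:,:2].astype(np.float32))
        print(n,nm,len(p),"c",ctr.round(4),"n",nn.round(3),"tilt",np.degrees(np.arccos(nn[2])).round(1),"az",np.degrees(np.arctan2(nn[1],nn[0])).round(1),"circ",np.round(r[0],4),round(r[1],4),"rect",np.round(q[0],4),np.round(q[1],4),round(q[2],1))
    plane(near(.42,.318,.03)&(W[...,2]>.145)&(W[...,2]<.175)&(c.min(-1)>125),"knobtop")
    plane(near(.435,.325,.05)&(W[...,2]>.09)&(W[...,2]<.13)&(c.min(-1)>150),"blocktop")
    plane(near(.547,.381,.045)&(W[...,2]>.066)&(W[...,2]<.074),"drum")
for n in ("wrist","top","scene"):
    try: meas(n)
    except Exception as e: print(n,e)
E
python3 st.py; python3 m.py A
```

```text
{'time': 8.783, 'position': [0.547, 0.381, 0.232], 'eef_rot': [-179.996, -0.016, -154.562], 'force': [-0.103, -0.298, 0.499], 'wrist_torque': [-0.043, -0.04, -0.016], 'opening': 0.06, 'grasp_force': 0.0, 'joint_positions': [34.802, 23.128, 34.369, 101.256, -0.002, 9.364], 'tau': [0.014, -70.452, 45.446, 0.008, 0.0, -2.187]}
wrist bow 268 [0.5474 0.3807] [0.0409 0.0078] 57.38896179199219
wrist knobtop 476 c [0.4214 0.3178 0.1586] n [-0.307 -0.152  0.94 ] tilt 20.0 az -153.7 circ [0.4187 0.3165] 0.0123 rect [0.4221 0.318 ] [0.0145 0.0242] 23.9
wrist blocktop 1402 c [0.442  0.3255 0.1114] n [-0.308 -0.148  0.94 ] tilt 20.0 az -154.3 circ [0.4332 0.325 ] 0.0339 rect [0.4336 0.3251] [0.0473 0.05  ] 26.4
wrist drum 590 c [0.544 0.38  0.068] n [-0.001 -0.018  1.   ] tilt 1.0 az -92.5 circ [0.5476 0.3805] 0.0356 rect [0.5436 0.3774] [0.0606 0.0644] 38.9
top index 2 is out of bounds for axis 0 with size 0
scene bow 21 [0.5443 0.3765] [0.0351 0.0055] 59.140140533447266
scene knobtop 64 c [0.4182 0.3149 0.158 ] n [-0.248 -0.092  0.965] tilt 15.3 az -159.7 circ [0.4189 0.3161] 0.0136 rect [0.419  0.3161] [0.0226 0.0236] 9.6
scene blocktop 133 c [0.4397 0.3149 0.1101] n [-0.305 -0.17   0.937] tilt 20.5 az -150.8 circ [0.437  0.3211] 0.0274 rect [0.4345 0.323 ] [0.0471 0.049 ] 22.5
scene drum 178 c [0.5456 0.3748 0.0682] n [ 0.001 -0.003  1.   ] tilt 0.2 az -68.2 circ [0.5463 0.3784] 0.0399 rect [0.5475 0.3785] [0.0688 0.0766] 67.1m.py:12: RuntimeWarning: Mean of empty slice.
  ctr=p.mean(0);nn=np.linalg.svd(p-ctr,full_matrices=False)[2][2];nn*=np.sign(nn[2]);p=p[abs((p-ctr)@nn)<.004]
  ret = um.true_divide(
```

The bow now lies at −122.6°, so it turned 135.8°. The key is at its stop. The rod axis tilts 20° with azimuth −153.8°. I'll move over the knob and descend.

jog_arm([
  [0, 0, 0],
  [0.12, 0, 0],
  [0.12, 0, 0],
  [0.12, 0, 0],
  [0.11, 0.0016, 0],
  [0, 0, 0],
  [0, 0, 0],
  [0, 0, 0],
], claw=[0.3, 0.3, 0.3, 0.3, 0.3, 0.3, 0.3, 0.3], yaw=[-0.0085, 0, 0, 0, 0, 0, 0, 0])

```text
time: 9.6
position: [0.4207, 0.3196, 0.2323]
eef_rot: [180.0, 0.1, -154.1]
force: [-0.5, 0.2, -0.0]
opening: 0.0595
grasp_force: 0.0
```

jog_arm([
  [0, 0, 0.07],
  [0, 0, 0.07],
  [0, 0, 0.07],
  [0, 0, 0.07],
  [0, 0, 0.068],
  [0, 0, 0],
  [0, 0, 0],
  [0, 0, 0],
], claw=[0.3, 0.3, 0.3, 0.3, 0.3, 0.3, 0.3, 0.3], yaw=[0, 0, 0, 0, 0, 0, 0, 0])

```text
time: 10.27
position: [0.4211, 0.3198, 0.1285]
eef_rot: [180.0, 0.0, -154.1]
force: [-0.1, 0.0, -0.4]
opening: 0.0592
grasp_force: 0.0
```

```bash
python3 st.py;python3 - <<'E'
from h import *
d=robot.get_image("scene");cv2.imwrite("pics/s3.png",cv2.resize(d["color"][90:220,140:290,::-1],(690,598),interpolation=2))
E
```

```text
{'time': 10.267, 'position': [0.421, 0.32, 0.128], 'eef_rot': [179.992, 0.042, -154.123], 'force': [-0.126, 0.045, -0.44], 'wrist_torque': [0.018, -0.028, 0.01], 'opening': 0.059, 'grasp_force': 0.0, 'joint_positions': [37.215, 1.148, -2.868, 85.941, -0.0, 11.338], 'tau': [-0.019, -46.874, 45.527, -0.045, -0.001, 0.005]}
```

View pics/s3.png

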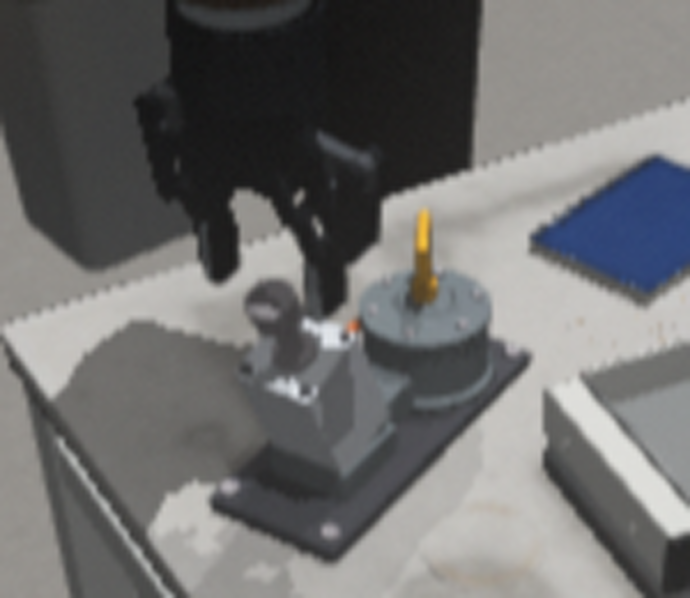

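The fingers straddle the knob, which is at (272,305) in the crop between tips at (220,275) and (325,310). Closing now.

jog_arm([
  [0, -0.003, 0.005],
  [0, 0, 0],
  [0, 0, 0],
  [0, 0, 0],
  [0, 0, 0],
  [0, 0, 0],
  [0, 0, 0],
  [0, 0, 0],
], claw=[0.3, 1, 1, 1, 1, 1, 1, 1], yaw=[0, 0, 0, 0, 0, 0, 0, 0], newtons=60)

```text
time: 10.98
position: [0.4208, 0.3187, 0.1268]
eef_rot: [180.0, 0.1, -154.1]
force: [-1.9, -0.3, 5.9]
opening: 0.0252
grasp_force: 58.7
```

```bash
python3 st.py
```

```text
{'time': 10.983, 'position': [0.421, 0.319, 0.127], 'eef_rot': [179.985, 0.062, -154.092], 'force': [-1.904, -0.323, 5.87], 'wrist_torque': [-0.151, 0.265, 0.016], 'opening': 0.025, 'grasp_force': 58.693, 'joint_positions': [37.138, 1.004, -3.204, 85.728, 0.003, 11.23], 'tau': [-0.203, -45.148, 44.623, -0.579, -0.061, -0.018]}
```

jog_arm([
  [0.00228, 0, -0.00627],
  [0.00228, 0, -0.00627],
  [0.00228, 0, -0.00627],
  [0.00228, 0, -0.00627],
  [0.00228, 0, -0.00627],
  [0, 0, 0],
], claw=[1, 1, 1, 1, 1, 1], yaw=[0, 0, 0, 0, 0, 0])

```text
time: 11.48
position: [0.4176, 0.3171, 0.1357]
eef_rot: [-180.0, 0.0, -154.1]
force: [0.9, -0.0, -2.6]
opening: 0.0253
grasp_force: 59.1
```

```bash
python3 st.py
```

```text
{'time': 11.483, 'position': [0.418, 0.317, 0.136], 'eef_rot': [-180.0, 0.008, -154.095], 'force': [0.871, -0.046, -2.582], 'wrist_torque': [-0.01, -0.078, -0.016], 'opening': 0.025, 'grasp_force': 59.06, 'joint_positions': [37.209, 0.578, -2.649, 86.765, -0.002, 11.304], 'tau': [0.134, -48.645, 47.916, 0.184, 0.086, -0.002]}
```

jog_arm([
  [0.0038, 0, -0.01045],
  [0.0038, 0, -0.01045],
  [0.0038, 0, -0.01045],
  [0.0038, 0, -0.01045],
  [0.0038, 0, -0.01045],
  [0.0038, 0, -0.01045],
  [0.0038, 0, -0.01045],
  [0, 0, 0],
], claw=[1, 1, 1, 1, 1, 1, 1, 1], yaw=[0, 0, 0, 0, 0, 0, 0, 0])

```text
time: 12.15
position: [0.4105, 0.3137, 0.1582]
eef_rot: [180.0, 0.0, -154.1]
force: [0.5, 0.2, -1.9]
opening: 0.0247
grasp_force: 59.1
```

```bash
python3 st.py
python3 - <<'E'
from h import *
d=robot.get_image("scene");np.savez("s4.npz",W=cloud(d),c=d["color"])
w=robot.get_image("wrist");np.savez("w4.npz",W=cloud(w),c=w["color"])
cv2.imwrite("pics/s4.png",np.hstack([cv2.resize(d["color"][120:200,170:250,::-1],(400,400),interpolation=2),cv2.resize(w["color"][...,::-1],(400,400))]))
E
```

```text
{'time': 12.15, 'position': [0.41, 0.314, 0.158], 'eef_rot': [179.991, 0.05, -154.092], 'force': [0.509, 0.22, -1.878], 'wrist_torque': [0.023, -0.046, -0.034], 'opening': 0.025, 'grasp_force': 59.075, 'joint_positions': [37.387, -0.415, -1.167, 89.198, -0.001, 11.479], 'tau': [0.137, -47.312, 47.755, 0.219, 0.086, 0.001]}
```

View pics/s4.png

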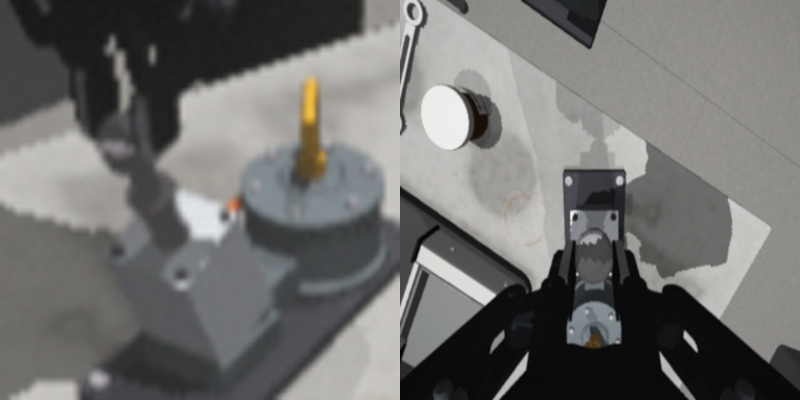

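```bash
cat > k.py <<'E'
from h import *
import sys
u=np.array([-.3069,-.1510,.9397]);m=np.array([.4336,.3251,.109]);e=np.array([.897,.4415,0]);l=np.array([-.4415,.897,0]);f=np.cross(l,u)
for n in sys.argv[1:]:
    z=np.load(n);W=z["W"];c=z["c"].astype(int)
    P=W-m;h=P@u;a=P@f;b=P@l
    s=(np.hypot(a,b)<.011)&(h>.03)&(h<.12)&(c.min(-1)>60)
    x=h[s]*1000
    print(n,s.sum(),"h hist",np.histogram(x,bins=np.arange(30,122,4))[0].tolist(),"top med",np.median(x[x>np.percentile(x,95)-5]).round(2))
    t=(abs(a)<.022)&(abs(b)<.022)&(np.hypot(a,b)>.015)&(abs(h)<.006)&(c.min(-1)>60);print("  block face h",t.sum(),(np.median(h[t])*1000).round(2))
    r=(np.hypot(a,b)<.02)&(h>.002)&(h<.12)
    for lo in range(0,100,4):
        q=r&(h>=lo/1e3)&(h<(lo+4)/1e3)
        if q.sum()>1:print("   ",lo,q.sum(),"b",(b[q].min()*1e3).round(1),(b[q].max()*1e3).round(1),"a",(a[q].min()*1e3).round(1),(a[q].max()*1e3).round(1),c[q].mean().round())
E
python3 k.py wrist_A.npz w4.npz scene_A.npz s4.npz
```

```text
wrist_A.npz 481 h hist [0, 0, 0, 0, 4, 477, 0, 0, 0, 0, 0, 0, 0, 0, 0, 0, 0, 0, 0, 0, 0, 0] top med 51.55
  block face h 1093 -0.37
    0 201 b -12.2 12.1 a -8.6 12.4 116.0
    4 167 b -11.2 12.1 a -7.1 12.3 101.0
    8 44 b -6.5 6.6 a 1.3 6.7 62.0
    12 39 b -6.4 6.5 a 0.8 6.5 54.0
    16 40 b -6.2 5.6 a 3.0 7.4 49.0
    20 19 b -5.3 4.6 a 4.5 6.8 51.0
    32 61 b -13.5 13.2 a 2.3 13.9 72.0
    36 101 b -13.4 13.9 a 1.2 13.7 63.0
    40 117 b -13.7 13.6 a 1.4 13.8 64.0
    44 126 b -13.6 13.5 a 1.6 14.0 65.0
    48 644 b -13.2 13.3 a -4.2 13.7 122.0
    52 128 b -11.5 11.6 a -2.6 12.0 130.0
w4.npz 1424 h hist [0, 0, 0, 0, 0, 0, 0, 0, 0, 0, 0, 0, 0, 1402, 22, 0, 0, 0, 0, 0, 0, 0] top med 84.71
  block face h 820 -0.34
    32 3 b -3.5 -0.0 a -13.5 -13.4 85.0
    36 7 b -2.1 2.7 a -13.6 -13.6 83.0
    68 7 b -5.2 8.0 a -14.4 -11.9 88.0
    72 26 b -13.0 12.1 a -14.5 10.6 83.0
    76 13 b -13.0 12.2 a -14.2 13.4 54.0
    80 568 b -17.8 17.9 a -14.4 13.4 79.0
    84 1765 b -18.4 18.4 a -14.4 15.7 82.0
    88 124 b -18.9 18.7 a -7.6 15.6 41.0
    92 170 b -19.3 18.7 a -6.0 15.1 36.0
    
[... 938 characters left out ...]
    20 7 b -8.9 1.4 a -7.7 3.9 81.0
    24 5 b -10.1 -3.8 a -8.7 0.2 70.0
    32 8 b -12.2 -0.9 a -12.2 13.4 95.0
    36 36 b -13.5 12.4 a -12.9 10.2 86.0
    40 10 b -13.0 5.2 a -10.4 4.5 73.0
    44 7 b -7.3 -0.3 a -7.3 0.6 67.0
    48 6 b -7.6 2.6 a -6.1 4.7 74.0
    52 3 b -7.4 -5.2 a -5.0 0.2 67.0
    56 6 b -8.8 -0.8 a -6.9 0.4 69.0
    64 3 b -13.4 -8.4 a -8.6 2.1 81.0
    68 10 b -13.9 5.6 a -12.9 -4.6 75.0
    72 6 b -12.8 -4.0 a -11.9 -6.7 65.0
    76 9 b -19.2 3.3 a -13.8 -5.0 72.0
    80 19 b -15.9 16.3 a -12.7 13.7 79.0
    84 64 b -19.7 17.7 a -13.5 12.2 77.0
    88 18 b -17.9 17.8 a -11.1 15.6 47.0
    92 15 b -19.5 16.6 a -5.2 14.8 44.0
    96 17 b -19.6 18.5 a -4.0 15.5 49.0
```

It is drawn 33.2 mm so far; the wrist depth, the scene depth and the TCP agree to within 0.5 mm. About 6.8 mm remains.

jog_arm([
  [0.00194, 0, -0.0053],
  [0.00194, 0, -0.0053],
  [0.00194, 0, -0.0053],
  [0.00194, 0, -0.0053],
  [0, 0, 0],
  [0, 0, 0],
  [0, 0, 0],
  [0, 0, 0],
], claw=[1, 1, 1, 1, 1, 1, 1, 1], yaw=[0, 0, 0, 0, 0, 0, 0, 0])

```text
time: 12.92
position: [0.4084, 0.3126, 0.1636]
eef_rot: [180.0, -0.0, -154.1]
force: [0.8, -0.3, -2.6]
opening: 0.0248
grasp_force: 59.1
```

```bash
python3 st.py
python3 - <<'E'
from h import *
for n in("scene","wrist"):
    d=robot.get_image(n);np.savez(n+"5.npz",W=cloud(d),c=d["color"])
    if n=="scene":cv2.imwrite("pics/s5.png",cv2.resize(d["color"][110:200,165:255,::-1],(590,590),interpolation=2))
E
python3 k.py wrist5.npz scene5.npz | grep -A1 npz
```

```text
{'time': 12.917, 'position': [0.408, 0.313, 0.164], 'eef_rot': [179.998, -0.004, -154.095], 'force': [0.76, -0.336, -2.589], 'wrist_torque': [-0.043, -0.075, -0.049], 'opening': 0.025, 'grasp_force': 59.094, 'joint_positions': [37.432, -0.627, -0.775, 89.855, 0.002, 11.527], 'tau': [0.134, -47.526, 48.108, 0.111, 0.087, -0.007]}
wrist5.npz 1416 h hist [0, 0, 0, 0, 0, 0, 0, 0, 0, 0, 0, 0, 0, 0, 75, 1341, 0, 0, 0, 0, 0, 0] top med 91.02
  block face h 772 -0.34
--
scene5.npz 103 h hist [9, 3, 0, 22, 7, 7, 6, 4, 8, 0, 0, 0, 0, 0, 0, 34, 3, 0, 0, 0, 0, 0] top med 91.93
  block face h 125 1.0
```

View pics/s5.png

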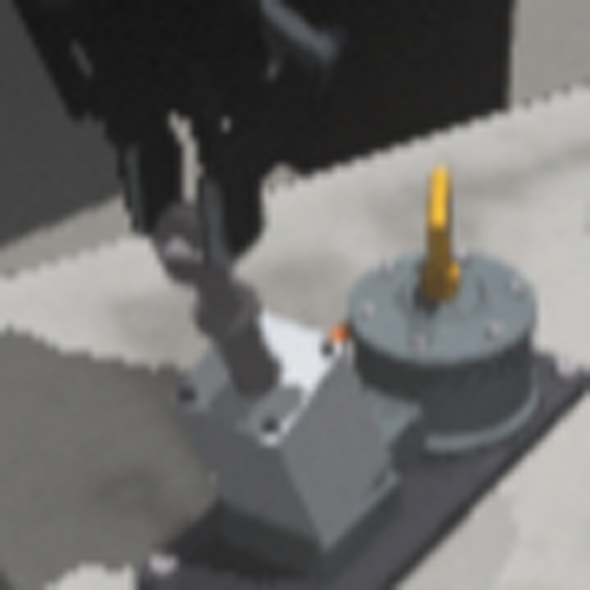

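It measures 39.4 mm by all three. A small 0.6 mm trim, then a pause to settle.

jog_arm([
  [0.0007, 0, -0.0019],
  [0, 0, 0],
  [0, 0, 0],
  [0, 0, 0],
  [0, 0, 0],
  [0, 0, 0],
], claw=[1, 1, 1, 1, 1, 1], yaw=[0, 0, 0, 0, 0, 0])

```text
time: 13.52
position: [0.4082, 0.3125, 0.1643]
eef_rot: [180.0, 0.0, -154.1]
force: [0.8, 0.4, -2.1]
opening: 0.0249
grasp_force: 59.1
```

```bash
python3 - <<'E'
from h import *
for n in("scene","wrist"):
    d=robot.get_image(n);np.savez(n+"6.npz",W=cloud(d),c=d["color"])
E
python3 k.py wrist6.npz scene6.npz | grep -A1 npz; python3 st.py
```

```text
wrist6.npz 1420 h hist [0, 0, 0, 0, 0, 0, 0, 0, 0, 0, 0, 0, 0, 0, 5, 1415, 0, 0, 0, 0, 0, 0] top med 91.7
  block face h 765 -0.34
--
scene6.npz 104 h hist [7, 4, 1, 19, 10, 6, 6, 4, 7, 2, 0, 0, 0, 0, 0, 32, 6, 0, 0, 0, 0, 0] top med 92.97
  block face h 126 0.95
{'time': 13.617, 'position': [0.408, 0.312, 0.164], 'eef_rot': [-179.999, 0.003, -154.1], 'force': [0.615, -0.287, -2.703], 'wrist_torque': [-0.07, -0.093, 0.009], 'opening': 0.025, 'grasp_force': 59.089, 'joint_positions': [37.433, -0.655, -0.73, 89.922, -0.002, 11.533], 'tau': [0.194, -47.479, 48.108, 0.1, 0.131, -0.01]}
```

Drawn 40.1 mm, and the rod is steady with low side force.

```bash
python3 -c "
from station import robot
print(robot.finish_job())"
```

```text
the job is handed in; nothing more can be done
None
```

I wound the key clockwise to its stop, then drew the rod about 40 mm straight out along its bore; the arm was still holding it there when I handed the job in at 13.6 s. I never went near the jar, tape roll or wrench.

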